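# Turn a reel's gear-case cover over against the pad edge

### The job

The aluminium gear-case cover lies open side down on the tray's paper liner. With your fingertips, push it along the liner until its far edge lies square against the step of the raised rubber pad, then, keeping it pressed there, push its near edge up and over so that it tips up on that step and turns over, to lie flat on the pad with its open side up for greasing. Do not pick it up, and leave the spool, cup, jar and crank handle where they are.

Things in the scene. Friction and masses are not known exactly. Their poses are not given: they have to be found in the camera images.
- tray: Fixed black tray 350 (x) x 400 mm (y), rim 22 mm high. Near half: grey paper liner, its face 5 mm above the table. Far half: fixed black rubber pad, top 13 mm above the liner (18 mm above the table). Origin: at table height under the middle of the pad's straight near edge. x: away from the robot across the pad (yaw up to 0.3 rad); y: along the edge. Pad x 0 to 145 mm, y +-180; liner x -175 to 0 mm.
- pad_edge (a point): Middle of the pad's upper near edge, 18 mm above the table: the step over which the cover tips. Axes as the tray's, y along the edge. A cover pressed against it by a few newtons at its near edge can be rolled up by a fingertip that rises and advances in an arc about the step; just past upright it falls over onto the pad by itself.
- cover: Loose aluminium reel cover, 65 to 120 g: flat flange 76 (x) x 60 mm (y), 6 mm thick, over a hollow wall 66 x 50 mm, 10 mm high, open below; the flange overhangs 5 mm all round, 10 to 16 mm above the liner. Origin: centre of the open side. z: to the flange side, up at the start, down once turned over. x: to the far, pad-side edge. Starts 20 to 60 mm short of the pad, up to 0.25 rad askew to it.
- cover_edge (a point): Middle of the cover's pad-side edge, on the lower (open-side) rim of the flange: 38 mm along the cover's x and 10 mm along its z from the cover's origin.
- cover_center (a point): Centre of the cover, 8 mm along its z from its origin. Axes as the cover's.
- spool: Bystander: loose aluminium line spool, 38 mm across, 28 mm high, standing on the pad near one end of it, about 150 mm to the side of the pad's middle. Origin: centre of its underside.
- cup: Bystander: loose white plastic cup, 42 mm across, 45 mm high, on the pad near the other end. Origin: centre of its underside.
- jar: Bystander: loose small clear jar, 38 mm across, 42 mm high, on the liner near one side of the tray, about 150 mm to the side of its middle. Origin: centre of its underside.
- handle: Bystander: loose crank handle, a brass bar 62 mm long (its x) with two black knobs, 31 mm high, on the liner near the other side of the tray. Origin: centre of its underside.
Mind the look-alikes: they are no part of the job. Leave any blue or purple look-alike of the cover alone.

How it is judged (in metres and radians):
On the way, in this order (a step that is already met when the one before it is completed fails the run):
1. the cover, still flat, has its far edge square against the pad's step (x of cover_edge in the frame of tray between -0.005 and 0.004 m and angle between cover's own z axis and vertical below 0.2 rad and angle between the x axis of cover and the x axis of tray, either way round below 0.12 rad), for 0.05 s.
2. the cover is tipped up steeply (45 to 80 degrees) with its far edge still at the step (angle between cover's own z axis and vertical between 0.785 and 1.4 rad and x of cover_edge in the frame of tray between -0.02 and 0.02 m and z of cover_edge in the frame of tray below 0.03 m), for 0.05 s.
At the end, for the whole second after the job is handed in: The cover lies at rest and flat (within 0.12 rad) on the rubber pad, open side up, its centre 25 to 110 mm beyond the pad's near edge and within 150 mm to either side of the pad's middle (angle between cover's own z axis and vertical above 3.02 rad and x of cover_center in the frame of tray between 0.025 and 0.11 m and y of cover_center in the frame of tray between -0.15 and 0.15 m and z of cover_center in the frame of tray between 0.022 and 0.03 m and linear speed of cover below 0.01 m/s and angular speed of cover below 0.1 rad/s); the robot touches nothing.
It fails at once if the cover is lifted or carried instead of being tipped over the step (raised flat by more than about 22 mm, its pad-side edge more than 45 mm or its centre more than 80 mm above the table) (height (world z) of cover_edge above 0.045 m or height (world z) of cover_center above 0.08 m or (angle between cover's own z axis and vertical below 0.3 rad and height (world z) of cover_center above 0.035 m)).
It fails at once if a bystander is moved by more than 15 mm or tipped (distance of any of spool, cup, jar, handle from where it was at the start of the episode above 0.015 m or angle between any of spool, cup, jar, handle's own z axis and vertical above 0.4 rad).
It also fails if it takes over 64 s, if anything falls off the work surface, if the arm or the gripper's body presses on something with over 40 N, if the wrist force passes 120 N, or if a joint passes its speed limit or range.

### The arm

A 6-joint arm with a two-finger parallel gripper is mounted at the origin on the work surface. World frame = base frame: x ahead of the robot, y to its left, z up, the work surface at z = 0. Lengths are in m, angles in degrees, forces in N, time in s.
With the tool pointing down it reaches from about 0.25 to 0.725 m from the base axis. Payload 9.7 kg.
Tool frame: the origin (TCP) lies between the finger pads; the fingertips stand 11 mm ahead of it and the grasp point (between the pads) lies 8 mm behind it; y points along the fingers, x is the direction in which the jaws open and shut, and the axes are right-handed (so a half turn about y gives the same grasp; the last joint's range is limited). The gripper opens to 85 mm and grips with 20 to 120 N. Pads are 22 mm wide; open, the fingers measure 114 mm over their backs; the gripper's body (76 mm by 85 mm) begins 54 mm behind the grasp point. The pads swing forward as they close: fully open they stand 13 mm farther back than shut.
Start: joints at [-76.604, 4.979, 10.078, 95.1, 0, 90], TCP at [0.127, -0.535, 0.242] pointing down, gripper open.
Joint ranges: [-179.16, 179.16], [-48.56, 103.87], [-65.8, 70.77], [-126.05, 130.52], [-82.76, 87.17], [-180, 180]. Speed limits (degrees/s): [127.2, 127.2, 147.25, 180, 180, 180].

### API

Orientations are given as [roll, pitch, yaw] about the fixed x, y, z axes, in that order (R = Rz(yaw) Ry(pitch) Rx(roll)).
In Python, from workcell import bot, vision gives the robot as it stands. The module is installed in compiled form; this text tells all that it offers.
- The arm moves only by the shell command python3 -m crank 'ROWS' [OPENING] [FORCE]. ROWS is text: rows parted by semicolons, each of 6 numbers parted by spaces: the shift along the tool's x, y, z in m, then the turn, a rotation vector about the tool's x, y, z in rad. A call has 1 to 8 rows; each row is the pose to reach, as a shift and turn from the pose commanded when the call began, along the tool's axes at that moment; what a row does not reach only later rows make up. A row lasts 1/10 s, in which the tool goes at most 50 mm and 8.59 degrees, less where a joint would pass 70% of its speed; a pose out of reach is approached as far as the arm can. A call with a gripper value outside its range is refused whole. OPENING is the gripper's target within -1 to 1 (shut at 1, half-way at 0, fully open at -1), set as the call begins (- or left out, the last holds). The fingers move at their own pace and stop on an object; FORCE is the grip in N (left out, the last holds). Time passes only in rows, so rows that repeat a pose let the fingers close. It gives the time, the measured TCP pose, the force and the opening at its end, in the units of the state.
- bot.get_obs(): the state, without advancing time (a new reading comes with each control period).
- vision.camera(name): name is "scene" or "top"; returns the picture (480x640x3 uint8, red, green, blue); there is no depth.
- vision.get_calibration(name): a dict with "fx", "fy", "cx", "cy" (pixels), "rvec" (rotation vector, rad) and "tvec" (3), from world to camera coordinates, as OpenCV has them. Camera axes: x right, y down, z forward; pixel columns grow to the right and rows downward; lengths in m; the calibration is good to about 2 mm. A picture is of the moment at which its call begins. get_calibration takes no time and is no camera call.
- bot.job_done(): hands the job in, once; it reports no verdict.
The state is a dict: "time": time; "q": joint angles; "qd": joint speeds; "joint_efforts": joint torques, N m; "ee_pos": TCP position; "tcp_rot": TCP orientation; "wrist_force": force on the tool from outside, world axes, zero at the start; "torque": the same for the moment, N m; "opening": finger opening in m.
Only numpy, scipy, OpenCV 4.12 (cv2) and the standard library are available. Lean on these libraries where they do the work, as an engineer would, in place of code of your own. Each camera call takes 0.05 s, during which the arm holds its last target. There are 200 camera calls.

## Working session

There is one attempt and no reset: what is moved stays moved. The work goes in short steps, Python scripts to look and compute and a shell command to move; the robot and the scene stay as the last step left them, time stands still between calls to the robot, and variables do not carry over. Pictures are saved under pics/ and viewed, about 8 in all and at most 12, crops included, and the job is handed in when it is done.

```bash
mkdir -p pics; cat > h.py <<'E'
import numpy as np, cv2
from workcell import bot, vision
def cal(n):
    c=vision.get_calibration(n);K=np.array([[c["fx"],0,c["cx"]],[0,c["fy"],c["cy"]],[0,0,1.]])
    return K,np.array(c["rvec"],float).ravel(),np.array(c["tvec"],float).ravel()
def ray(n,uv,z):
    K,r,t=cal(n);R=cv2.Rodrigues(r)[0];o=-R.T@t
    uv=np.atleast_2d(np.array(uv,float));d=(R.T@np.linalg.inv(K)@np.c_[uv,np.ones(len(uv))].T).T
    return o+d*((z-o[2])/d[:,2])[:,None]
def proj(n,P):
    K,r,t=cal(n);return cv2.projectPoints(np.atleast_2d(np.array(P,float)),r,t,K,None)[0][:,0]
def shot(n,f):
    im=vision.camera(n)[:,:,::-1].copy();cv2.imwrite('pics/'+f,im);return im
E
python3 - <<'E'
from h import *
a=shot('top','t0.png');shot('scene','s0.png')
print({k:np.round(v,3).tolist() if not np.isscalar(v) else v for k,v in bot.get_obs().items()})
for n in('top','scene'):
    K,r,t=cal(n);print(n,K[0,0],-cv2.Rodrigues(r)[0].T@t)
E
```

```text
{'time': 0.1, 'q': [-76.603, 5.011, 10.037, 95.1, -0.001, 90.0], 'qd': [-0.128, -0.103, 0.084, -0.006, 0.019, -0.0], 'joint_efforts': [-0.002, -52.156, 46.566, 0.016, -0.0, -0.0], 'ee_pos': [0.127, -0.535, 0.242], 'tcp_rot': [-90.001, 0.074, -76.604], 'wrist_force': [1.034, -0.507, -0.253], 'torque': [-0.003, -0.088, -0.002], 'opening': 0.08553978096278039}
top 452.638211265488 [ 0.42025362 -0.02790886  0.85999366]
scene 539.5831170869666 [ 1.11407031 -0.31466144  0.67889686]
```

View pics/t0.png

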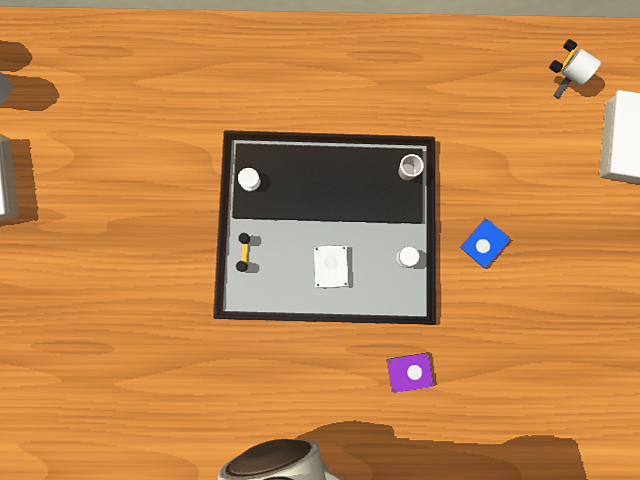

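View pics/s0.png

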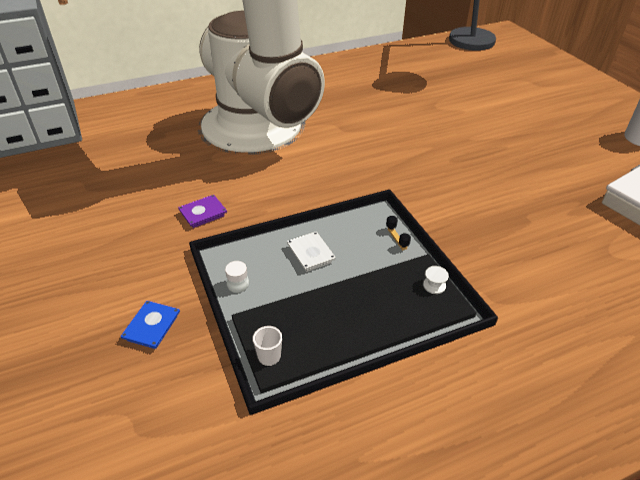

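Candidates for the cover in the top view are the silver plate on the liner (331,266), the blue plate (485,244) and the purple plate (411,372). The silver one on the liner fits the description. Next I measure it and the pad edge, and check it in a crop.

```bash
cat > meas.py <<'E'
from h import *
def cover(im):
    g=im.astype(int).min(2);m=((g>185)).astype(np.uint8);m[:,:295]=0;m[:,375:]=0;m[:225]=0;m[300:]=0
    c=max(cv2.findContours(m,0,1)[0],key=cv2.contourArea)
    P=ray('top',c[:,0],0.021)[:,:2]
    return P,c
def padline(im):
    g=cv2.cvtColor(im,6).astype(int);pts=[]
    for u in list(range(265,312,3))+list(range(358,395,3)):
        col=g[190:240,u];d=col[1:]-col[:-1]
        i=int(np.argmax(d)); pts.append((u,190+i+.5))
    return np.array(pts)
E
python3 - <<'E'
from meas import *
im=cv2.imread('pics/t0.png')
P,c=cover(im);r=cv2.minAreaRect((P*1000).astype(np.float32));print('cover',r,cv2.contourArea(c))
pp=padline(im)
L=ray('top',pp,0.018)[:,:2];k=np.polyfit(L[:,1],L[:,0],1);e=L[:,0]-np.polyval(k,L[:,1]);print('pad x=',k,'res',np.abs(e).max(), 'yaw',-np.degrees(np.arctan(k[0])))
g=cv2.cvtColor(im,6);print(pp[::4].tolist(),g[210:232,300].tolist())
# side ends of pad (tray outer corners)
for uv in [(224,131),(435,138),(437,324),(214,318)]: print(uv,ray('top',uv,0.022)[0].round(4))
cv2.imwrite('pics/c0.png',cv2.resize(im[120:330,205:445],None,fx=3,fy=2.8,interpolation=2)[:590])
E
```

```text
cover ((476.1733703613281, -55.312339782714844), (122.43009948730469, 147.07398986816406), 0.5738878846168518) 4010.0
pad x= [0.01949761 0.56133769] res 0.0012480833789583201 yaw -1.1169890230764272
[[265.0, 219.5], [277.0, 219.5], [289.0, 219.5], [301.0, 220.5], [358.0, 221.5], [370.0, 222.5], [382.0, 222.5], [394.0, 223.5]] [51, 51, 53, 51, 52, 53, 53, 51, 53, 27, 73, 192, 192, 187, 187, 188, 187, 188, 188, 187, 189, 189]
(224, 131) [0.7324 0.1584 0.022 ]
(435, 138) [ 0.724 -0.247  0.022]
(437, 324) [ 0.3715 -0.2437  0.022 ]
(214, 318) [0.3784 0.1636 0.022 ]
```

View pics/c0.png

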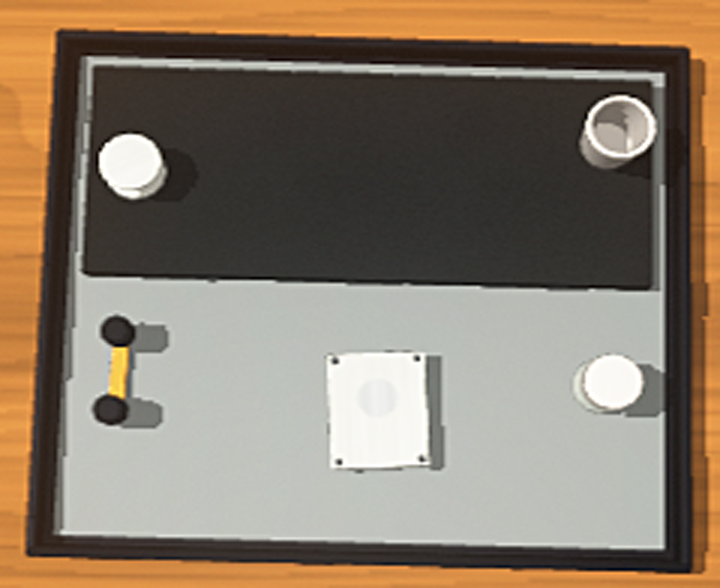

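The crop shows the silver four-screw flange at about (331,266) in the full image, with its long side roughly along x. The liner grey reads about 188, so I raise the threshold and fit again.

```bash
sed -i 's/g>185/g>208/' meas.py; sed -i "s/padline(im):/padline(im):  # step foot/" meas.py
python3 - <<'E'
from meas import *
im=cv2.imread('pics/t0.png')
P,c=cover(im);r=cv2.minAreaRect((P*1000).astype(np.float32));print('cover',r,cv2.contourArea(c));print(cv2.boxPoints(r))
L=ray('top',padline(im),0.005)[:,:2];k=np.polyfit(L[:,1],L[:,0],1);print(k)
# tray middle y: pad side edges
print(ray('top',[(232,218),(423,222)],0.018))
for n,uv,z in [('jar',(409,257),.047),('cup',(411,166),.063),('spool',(249,179),.046),('k1',(244,238),.03),('k2',(242,267),.03)]: print(n,ray('top',uv,z)[0].round(3))
E
```

```text
cover ((475.80145263671875, -47.98558807373047), (74.30122375488281, 61.145660400390625), 0.7294120788574219) 1202.5
[[438.26465  -17.888174]
 [439.04303  -79.02888 ]
 [513.33826  -78.083   ]
 [512.5599   -16.942299]]
[0.01949761 0.56350756]
[[ 0.564182    0.13804076  0.018     ]
 [ 0.56078254 -0.22204325  0.018     ]]
jar [ 0.492 -0.189  0.047]
cup [ 0.656 -0.192  0.063]
spool [0.632 0.104 0.046]
k1 [0.525 0.112 0.03 ]
k2 [0.471 0.114 0.03 ]
```

The measured sizes (74×61 mm flange, step line x = 0.5635 + 0.0195·y, 360 mm pad) match the description. Plan: gripper shut, fingers leaning 15° forward, pushing at the middle of the near edge. Next I compute the approach rows.

```bash
cat > plan.py <<'E'
import sys
from h import *
from scipy.spatial.transform import Rotation as Ro
def plan(p,tilt,yaw=-91.1):
    o=bot.get_obs();R0=Ro.from_euler('xyz',o['tcp_rot'],degrees=True);p0=np.array(o['ee_pos'])
    R=Ro.from_euler('xyz',[-90,0,yaw],degrees=True)*Ro.from_rotvec([np.radians(tilt),0,0])
    print('shift',R0.inv().apply(np.array(p)-p0).round(4),'rot',(R0.inv()*R).as_rotvec().round(4),'from',p0.round(4),np.round(o['wrist_force'],1))
a=[float(x) for x in sys.argv[1:]];plan(a[:3],a[3])
E
python3 plan.py 0.400 -0.048 0.242 15
```

```text
shift [-4.104e-01  1.000e-04  3.780e-01] rot [ 0.2606  0.2514 -0.0344] from [ 0.1274 -0.5348  0.2416] [ 1.  -0.5 -0.3]
```

```bash
python3 -m crank '-0.034 0 0.031 0 0 0;-0.068 0 0.063 0 0 0;-0.10 0 0.094 0 0 0;-0.137 0 0.126 0 0 0;-0.171 0 0.157 0 0 0;-0.205 0 0.189 0 0 0;-0.239 0 0.22 0.13 0.125 -0.017;-0.273 0 0.252 0.26 0.251 -0.034' 1 20
python3 -m crank '-0.034 0 0.031 0 0 0;-0.04 0 0.037 0 0 0' >/dev/null --help 2>/dev/null; python3 plan.py 0.406 -0.048 0.10 15
```

```text
time: 0.9
ee_pos: [0.3104, -0.2094, 0.2419]
tcp_rot: [-77.4, -0.2, -88.7]
wrist_force: [0.2, 0.4, 0.6]
opening: 0.0002
shift [-0.1596  0.1597  0.0659] rot [ 0.0422  0.0408 -0.007 ] from [ 0.3104 -0.2094  0.2419] [0.2 0.4 0.6]
```

```bash
python3 -m crank '0 0 0 0 0 0;0 0 0 0 0 0' >/dev/null; python3 plan.py 0.406 -0.048 0.10 15
```

```text
shift [-0.1607  0.16    0.0685] rot [ 0.0447  0.0473 -0.0041] from [ 0.3091 -0.2104  0.2426] [-0.6 -0.5  0.1]
```

```bash
python3 -m crank '-0.032 0.032 0.0137 0.022 0.024 -0.002;-0.064 0.064 0.0274 0.0447 0.0473 -0.004;-0.097 0.096 0.041 0.0447 0.0473 -0.004;-0.129 0.128 0.055 0.0447 0.0473 -0.004;-0.161 0.16 0.0685 0.0447 0.0473 -0.004;-0.161 0.16 0.0685 0.0447 0.0473 -0.004;-0.161 0.16 0.0685 0.0447 0.0473 -0.004'; python3 plan.py 0.409 -0.048 0.022 15
```

```text
time: 1.8
ee_pos: [0.4063, -0.0484, 0.0988]
tcp_rot: [-75.2, 0.1, -91.1]
wrist_force: [-1.1, 0.1, 0.2]
opening: -0.0001
shift [-0.0004  0.0749 -0.0169] rot [ 0.0043 -0.0006 -0.0009] from [ 0.4063 -0.0484  0.0988] [-1.1  0.1  0.2]
```

```bash
python3 -m crank '0 0.02 -0.0045 0 0 0;0 0.04 -0.009 0 0 0;0 0.06 -0.0135 0 0 0;0 0.07 -0.016 0 0 0;0 0.075 -0.017 0 0 0;0 0.075 -0.017 0 0 0;0 0.075 -0.017 0 0 0'; python3 - <<'E'
from h import *
s=shot('scene','s1.png');t=vision.camera('top')[:,:,::-1]
a=cv2.resize(s[180:330,220:420],None,fx=4,fy=4,interpolation=2);cv2.imwrite('pics/s1c.png',a)
p=np.array(bot.get_obs()['ee_pos']);print(p,proj('scene',p+[.0135,0,-.0078]))
E
```

```text
time: 2.5
ee_pos: [0.41, -0.0488, 0.0241]
tcp_rot: [-75.0, 0.1, -91.3]
wrist_force: [-0.2, -0.1, -0.6]
opening: -0.0001
[ 0.41000656 -0.04853386  0.02400239] [[297.97366156 232.34755593]]
```

View pics/s1c.png

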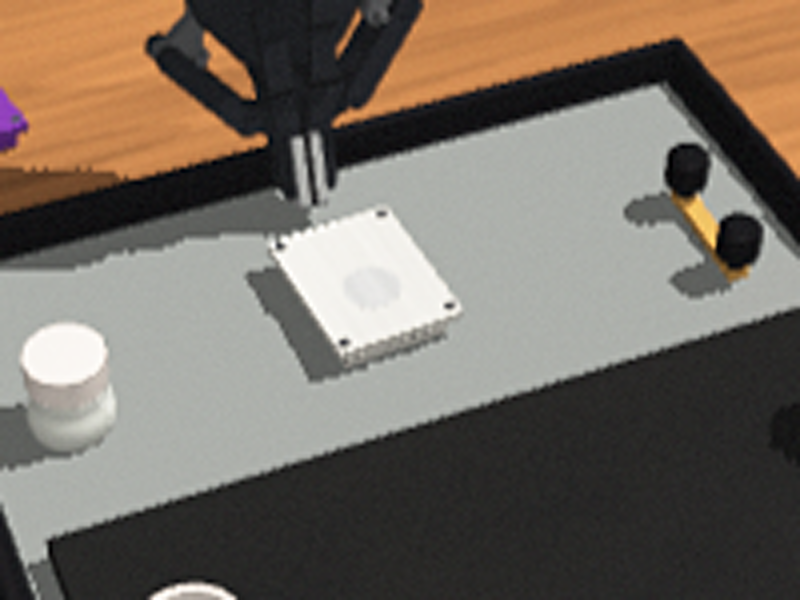

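The tip appears at crop (313,205), which is full image (298,231). That is within about 1 px of the projected (298,232), and it sits centred behind the cover's near edge. I lower it 3.5 mm and push.

```bash
python3 -m crank '0 0.0034 -0.0009 0 0 0;0 0.0054 0.0064 0 0 0;0 0.0073 0.0136 0 0 0;0 0.0091 0.0204 0 0 0;0 0.0109 0.0271 0 0 0;0 0.0124 0.0329 0 0 0;0 0.014 0.0387 0 0 0;0 0.0153 0.0435 0 0 0'; python3 - <<'E'
from meas import *
t=shot('top','t1.png');P,c=cover(t);r=cv2.minAreaRect((P*1000).astype(np.float32));print(r);print(cv2.boxPoints(r).round(1).tolist())
E
```

```text
time: 3.4
ee_pos: [0.4559, -0.0493, 0.0193]
tcp_rot: [-75.1, 0.1, -91.3]
wrist_force: [0.4, 0.4, 0.4]
opening: -0.0001
((504.71514892578125, -49.75904083251953), (73.02278137207031, 58.035274505615234), 0.6102633476257324)
[[467.8999938964844, -21.100000381469727], [468.5, -79.19999694824219], [541.5, -78.4000015258789], [540.9000244140625, -20.399999618530273]]
```

```bash
python3 -m crank '0 0.0005 0.006 0 0 0;0 0.0018 0.0109 0 0 0;0 0.0029 0.0149 0 0 0;0 0.0033 0.0164 0 0 0;0 0.0036 0.0177 0 0 0;0 0.0038 0.0187 0 0 0;0 0.0041 0.0196 0 0 0;0 0.0041 0.0196 0 0 0'; python3 - <<'E'
from meas import *
t=shot('top','t2.png');P,c=cover(t);r=cv2.minAreaRect((P*1000).astype(np.float32));print(r);print(cv2.boxPoints(r).round(1).tolist());print(np.round(bot.get_obs()['wrist_force'],1))
E
```

```text
time: 4.25
ee_pos: [0.4755, -0.0498, 0.0205]
tcp_rot: [-75.0, 0.1, -91.3]
wrist_force: [-0.2, 0.3, 0.4]
opening: -0.0002
((519.8759155273438, -50.563533782958984), (65.88665771484375, 59.55033874511719), 0.20742608606815338)
[[486.79998779296875, -20.899999618530273], [487.0, -80.5], [552.9000244140625, -80.19999694824219], [552.7000122070312, -20.700000762939453]]
[-0.3 -0.7  0.3]
```

```bash
sed -i 's/m\[:225\]/m[:190]/' meas.py; python3 -m crank '0 0.0001 0.0005 0 0 0;0 0.0003 0.001 0 0 0;0 0.0003 0.001 0 0 0'|grep -E 'pos|force'; python3 -m crank '0 0.0001 0.0005 0 0 0;0 0.0003 0.001 0 0 0;0 0.0003 0.001 0 0 0'|grep -E 'pos|force';python3 - <<'E'
from meas import *
t=shot('top','t3.png');P,c=cover(t);r=cv2.minAreaRect((P*1000).astype(np.float32));print(r);print(cv2.boxPoints(r).round(1).tolist());print(np.round(bot.get_obs()['wrist_force'],1))
cv2.imwrite('pics/t3c.png',cv2.resize(t[180:290,260:400],None,fx=5,fy=5,interpolation=2))
E
```

```text
ee_pos: [0.476, -0.0498, 0.0204]
wrist_force: [-5.2, 0.4, 3.9]
ee_pos: [0.4763, -0.0498, 0.0202]
wrist_force: [-10.9, -0.1, 7.6]
((525.0087890625, -51.3715934753418), (59.39228439331055, 74.73837280273438), 88.5846939086914)
[[486.8999938964844, -80.0999984741211], [561.5999755859375, -82.0], [563.0999755859375, -22.600000381469727], [488.3999938964844, -20.799999237060547]]
[-10.6   0.1   7.1]
```

View pics/t3c.png

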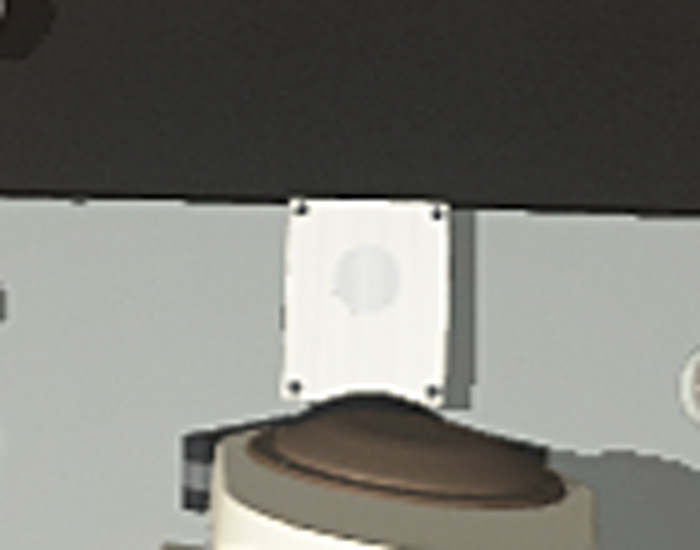

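The cover is square on the step: the far edge is at x = 0.5616–0.5631 against a step at about 0.5626, with a yaw error of about 0.3°. There is about 11 N of press. I start the arc with the first 15° and then check.

```bash
python3 -m crank '0 -0.0032 0.0009 0 0 0;0 -0.0064 0.0018 0 0 0;0 -0.0095 0.0029 0 0 0;0 -0.0126 0.0041 0 0 0;0 -0.0157 0.0055 0 0 0;0 -0.0187 0.007 0 0 0;0 -0.0187 0.007 0 0 0'; python3 - <<'E'
from h import *
s=shot('scene','s2.png');cv2.imwrite('pics/s2c.png',cv2.resize(s[180:330,220:420],None,fx=4,fy=4,interpolation=2))
print(np.round(bot.get_obs()['wrist_force'],1))
E
```

```text
time: 5.65
ee_pos: [0.4782, -0.05, 0.0399]
tcp_rot: [-75.2, 0.1, -91.3]
wrist_force: [-8.1, -0.2, 2.7]
opening: 0.0002
[-6.8 -0.3  1.5]
```

View pics/s2c.png

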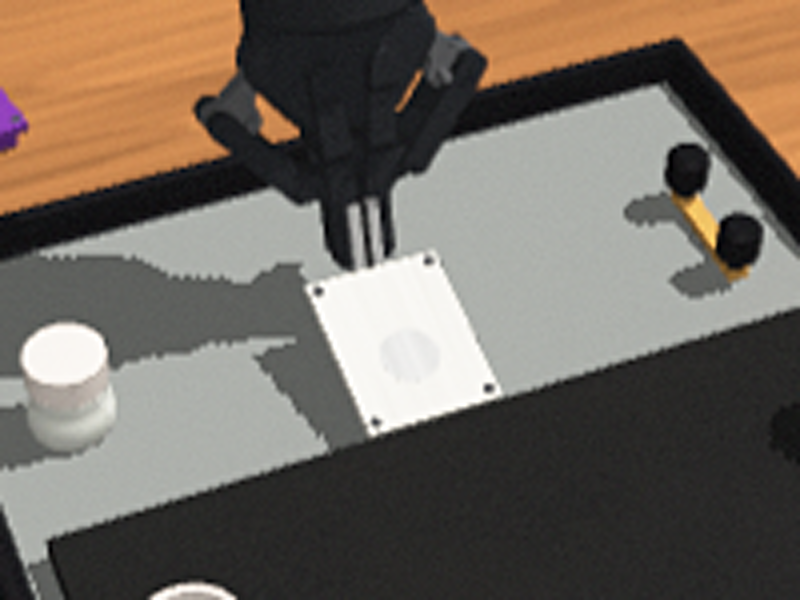

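The cover is tipping: its near edge is raised and its far edge stays on the pad edge line, (375,435)–(500,395) in the crop. Continuing to 50°.

```bash
python3 -m crank '0 -0.0057 0.0036 0 0 0;0 -0.011 0.0075 0 0 0;0 -0.0161 0.0119 0 0 0;0 -0.0207 0.0165 0 0 0;0 -0.025 0.0217 0 0 0;0 -0.0287 0.0272 0 0 0;0 -0.0321 0.0328 0 0 0;0 -0.0321 0.0328 0 0 0'; python3 - <<'E'
from h import *
s=shot('scene','s3.png');cv2.imwrite('pics/s3c.png',cv2.resize(s[180:330,220:420],None,fx=4,fy=4,interpolation=2))
print(np.round(bot.get_obs()['wrist_force'],1))
E
```

```text
time: 6.5
ee_pos: [0.5036, -0.0506, 0.0811]
tcp_rot: [-75.0, 0.1, -91.3]
wrist_force: [-5.2, -0.3, 5.9]
opening: 0.0001
[-5.6 -0.5  6.7]
```

View pics/s3c.png

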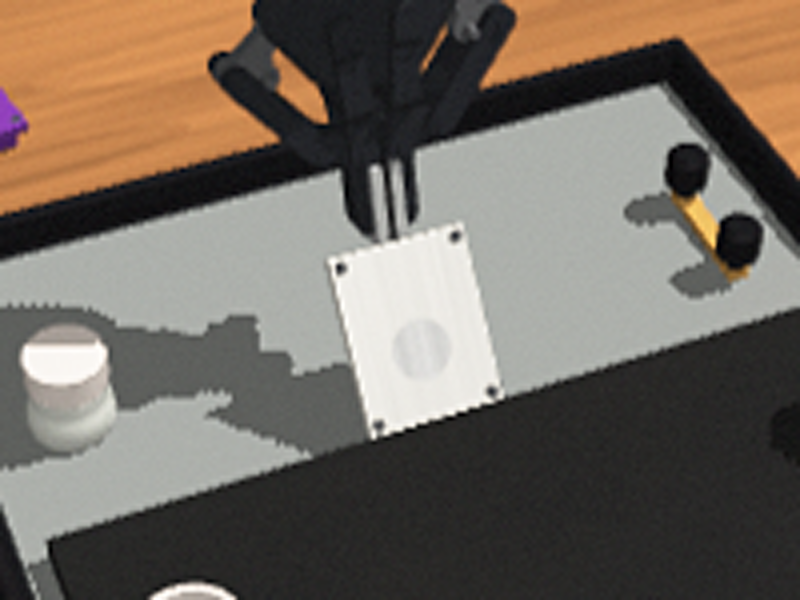

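The cover is now at about 50° (stage-2 range). Its far edge is still along the step, from (375,435) to (500,395) in the crop. Continuing to about 80°.

```bash
python3 -m crank '0 -0.0028 0.006 0 0 0;0 -0.005 0.0123 0 0 0;0 -0.0067 0.0188 0 0 0;0 -0.0078 0.0253 0 0 0;0 -0.0083 0.0319 0 0 0;0 -0.0083 0.0385 0 0 0;0 -0.0083 0.0385 0 0 0'; python3 - <<'E'
from h import *
s=shot('scene','s4.png');cv2.imwrite('pics/s4c.png',cv2.resize(s[180:330,220:420],None,fx=4,fy=4,interpolation=2))
print(np.round(bot.get_obs()['wrist_force'],1))
E
```

```text
time: 7.25
ee_pos: [0.5386, -0.0512, 0.0976]
tcp_rot: [-75.1, 0.1, -91.2]
wrist_force: [0.5, -0.2, -0.1]
opening: -0.0002
[-0.4  1.3 -0.7]
```

View pics/s4c.png

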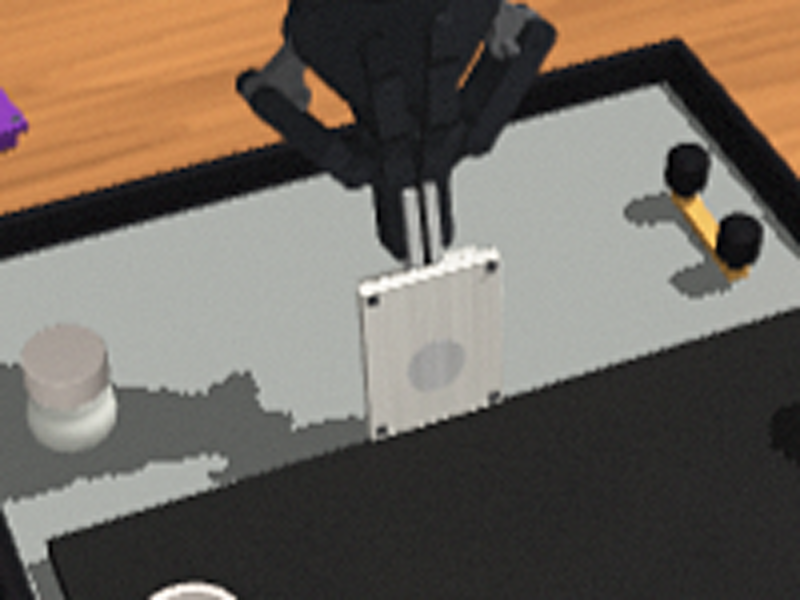

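The cover stands at about 80° on the step, with the crank handle and jar undisturbed. I push forward at this height to take it past upright.

```bash
python3 -m crank '0 0.0006 0.004 0 0 0;0 0.0016 0.0079 0 0 0;0 0.0026 0.0118 0 0 0;0 0.0036 0.0156 0 0 0;0 0.0047 0.0195 0 0 0;0 0.0057 0.0232 0 0 0;0 0.0062 0.0251 0 0 0;0 0.0062 0.0251 0 0 0'; python3 -m crank '0 0 0 0 0 0;0 0 0 0 0 0;0 0 0 0 0 0;0 0 0 0 0 0'|grep force;python3 - <<'E'
from h import *
s=shot('scene','s5.png');cv2.imwrite('pics/s5c.png',cv2.resize(s[180:330,220:420],None,fx=4,fy=4,interpolation=2))
E
```

```text
time: 8.1
ee_pos: [0.5657, -0.0518, 0.1005]
tcp_rot: [-74.8, 0.1, -91.2]
wrist_force: [1.2, 1.3, 9.7]
opening: -0.0002
wrist_force: [0.9, 0.8, 8.6]
```

View pics/s5c.png

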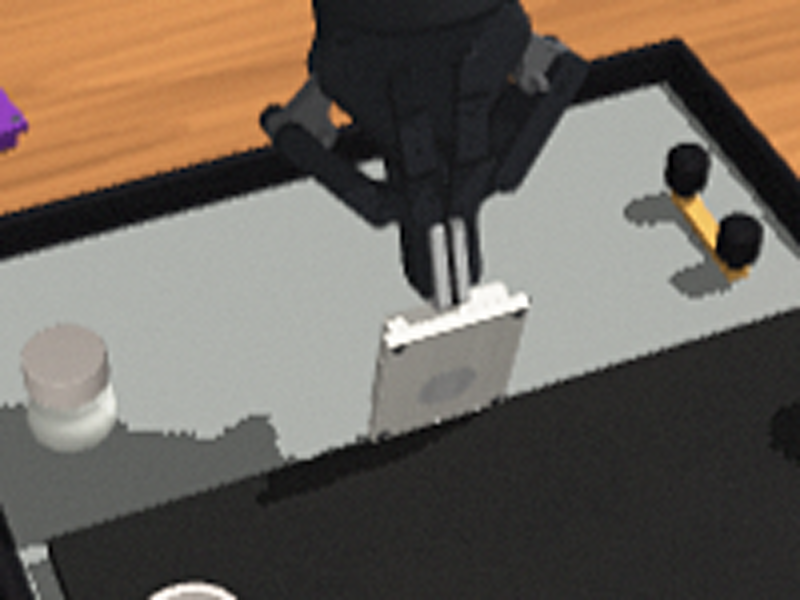

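The cover is about 10° past upright. The fingertip bears on its wall from above with about 9 N, which pins it there. I rise while moving forward so that it falls over.

```bash
python3 -m crank '0 -0.001 0.003 0 0 0;0 -0.002 0.006 0 0 0;0 -0.003 0.009 0 0 0;0 -0.004 0.012 0 0 0;0 -0.004 0.012 0 0 0;0 -0.004 0.012 0 0 0'; python3 - <<'E'
from h import *
s=shot('scene','s6.png');cv2.imwrite('pics/s6c.png',cv2.resize(s[180:330,220:420],None,fx=4,fy=4,interpolation=2))
E
```

```text
time: 9.15
ee_pos: [0.5742, -0.0521, 0.105]
tcp_rot: [-75.1, 0.1, -91.3]
wrist_force: [0.2, 0.4, -0.0]
opening: 0.0001
```

View pics/s6c.png

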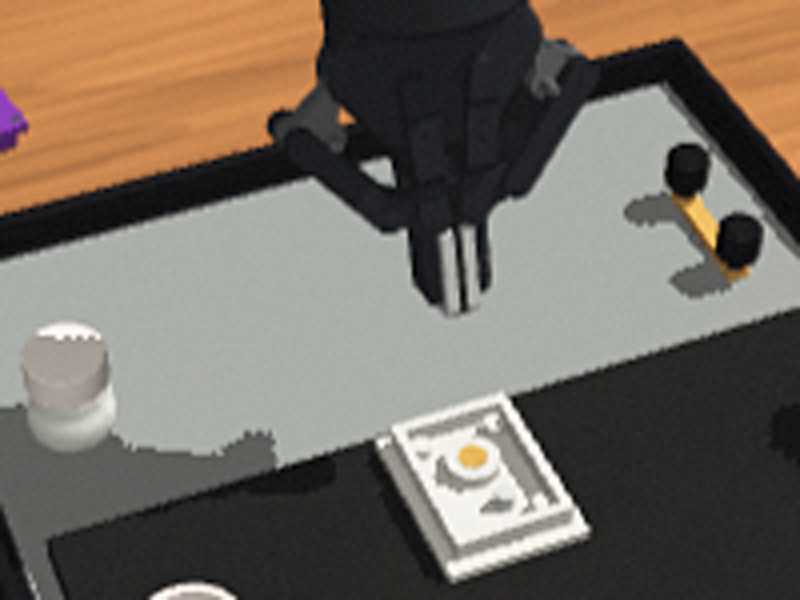

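The cover has turned over and lies open side up on the pad (crop (485,490)). I back the arm up and away, then check with the top view.

```bash
python3 -m crank '0 -0.03 -0.01 0 0 0;0 -0.06 -0.03 0 0 0;0 -0.09 -0.06 0 0 0;0 -0.11 -0.1 0 0 0;0 -0.11 -0.14 0 0 0;0 -0.11 -0.17 0 0 0;0 -0.11 -0.17 0 0 0;0 -0.11 -0.17 0 0 0'; python3 - <<'E'
from meas import *
t=shot('top','t9.png')
m=(t.astype(int).min(2)>110).astype(np.uint8)*255;m[219:]=0;m[:150]=0;m[:,:280]=0;m[:,390:]=0
c=max(cv2.findContours(m,0,1)[0],key=cv2.contourArea)
r=cv2.minAreaRect((ray('top',c[:,0],.026)[:,:2]*1000).astype(np.float32));print(r)
cv2.imwrite('pics/t9c.png',cv2.resize(t[120:330,205:445],None,fx=3,fy=2.8,interpolation=2)[:590])
E
```

```text
time: 10.0
ee_pos: [0.3818, -0.0481, 0.1681]
tcp_rot: [-74.9, 0.1, -91.3]
wrist_force: [0.9, -0.5, -0.1]
opening: 0.0002
((606.9378051757812, -53.369171142578125), (76.66755676269531, 60.20362091064453), 0.17669862508773804)
```

View pics/t9c.png

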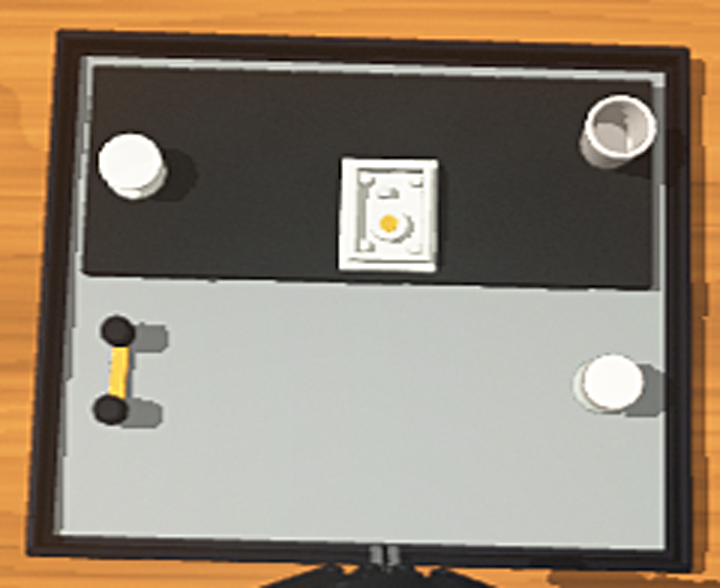

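The cover lies flat with its centre about 44 mm past the step and about 11 mm from the pad's middle. The bystanders are at the same pixels as before and the arm is clear, so I hand in.

```bash
python3 -c "
from workcell import bot
print(bot.job_done())"
```

```text
the job is handed in; nothing more can be done
None
```

The cover is turned over and lies flat on the pad, open side up. I handed the job in at about 10 s of robot time; the hand-in reports no verdict.

**What I did:** With shut fingertips leaning 15° forward, I pushed the cover about 49 mm until it sat square on the step. The far edge was within about 1 mm of the step, about 0.3° off square, with about 11 N of press. I then rolled it up in an arc about the step, to roughly 50° and then 80°, and on past upright until it fell over onto the pad.

**Last checks (top view):**
- **Cover position:** its centre is about 44 mm past the pad's near edge and about 11 mm from the pad's middle. Its outline measures 77 × 60 mm, which fits it lying flat.
- **Bystanders:** the spool, cup, jar and handle look unmoved in the picture; I did not re-measure them.
- **Arm:** clear of everything, with wrist force near zero.

**What went less smoothly:** just past upright, a fingertip briefly pinned the cover's wall with about 9 N, and raising the finger a few millimetres freed it. The tipping angles come from the planned arc and the pictures, not from a direct measurement.

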